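# Settle a mirror plate on its kinematic base and clamp it

### The arm

A 7-joint arm with a two-finger parallel gripper is mounted at the origin on a cart in front of the work surface, level with it; the furniture and walls round the work are solid. World frame = base frame: x ahead of the robot, y to its left, z up, the work surface at z = 0. Lengths are in m, angles in rad, forces in N, time in s.
With the tool pointing down it reaches from about 0.4 to 0.9 m from the base axis. Payload 5.6 kg.
Tool frame: the origin (TCP) lies midway between the tips of the shut fingers; the grasp point (between the pads) lies 19 mm behind it (manip.tcp_to_grasp is the distance from the TCP to the grasp point, in m); z points along the fingers, y is the line along which they close (so a half turn about z gives the same grasp; the last joint's range is limited). The gripper opens to 92 mm and grips with 3 to 60 N. Pads are 20 mm wide; open, the fingers measure 128 mm over their backs; the gripper's body (75 mm by 189 mm) begins 69 mm behind the grasp point.
Start: joints at [1.079, 0.468, -0.012, 1.603, 0.006, 1.071, -0.056], TCP at [0.282, -0.586, 0.215] pointing down, gripper open.
Joint ranges: [-2.53, 2.53], [-0.31, 2.02], [-1.57, 1.55], [0.28, 2.44], [-1.29, 4.43], [0.15, 1.84], [-2.92, 2.92]. Speed limits (rad/s): [2.57, 2.57, 3.14, 3.14, 3.14, 3.14, 3.14].

### API

Orientations are given as a rotation vector (axis times angle).
In Python, from rig import manip gives the robot as it stands.
- The arm moves only by the tool jog_arm, never from a script. Its arguments are lists of equal length, an entry for each row: "slide": the shift along the tool's x, y, z in mm, a list of three; "rot": the turn, a rotation vector about the tool's x, y, z in degrees, a list of three. In form: {"slide": [[tx, ty, tz], ...], "rot": [[ax, ay, az], ...]}. A call has exactly 5 rows; each row is the pose to reach, as a shift and turn from the pose commanded when the call began, along the tool's axes at that moment; what a row does not reach only later rows make up. A row lasts 1/8 s, in which the tool goes at most 62.5 mm and 10.7 degrees, less where a joint would pass 70% of its speed; a pose out of reach is approached as far as the arm can. A call with a gripper value outside its range is refused whole. "claw" is the closure in counts, from 0 (fully open) to 255 (shut), set as the call begins (left out, the last holds). The fingers move at their own pace and stop on an object; "grip_force" is the grip in N (left out, the last holds). Time passes only in rows, so rows that repeat a pose let the fingers close, or fill a call up. It gives the time, the measured TCP pose, the force, the opening and the grip force at its end, in the units of the state.
- manip.state(): the state, without advancing time (a new reading comes with each control period).
- manip.capture(name): name is "side" or "top"; returns (picture, depth): 400x640x3 uint8, red, green, blue; 400x640 float32, m along the optical axis (not along the pixel's ray), 0 where there is no reading.
- manip.get_calibration(name): a dict with "K" (3x3 intrinsics, pixels), "D" ([k1, k2, p1, p2, k3] as OpenCV has them; the pictures are not rectified), "xyz" and "attitude" of the camera in the world. Camera axes: x right, y up, looking along -z (the intrinsics and any distortion apply to the point x, -y, -z); pixel columns grow to the right and rows downward; lengths in m; the calibration is good to about 2 mm. A picture is of the moment at which its call begins. get_calibration takes no time and is no camera call.
- manip.close_job(): hands the job in; it is judged then, once.
Trained networks look in the newest picture that a camera, given by its name, has taken for a name from the list of things; names that differ only in an ending like _2 or _b are one class to them, and where a whole thing is asked for, a point or a joint stands for the part that bears it (a point fixed in the world has none). Each returns a list of dicts, best first, with "score" (0 to 1); they miss things now and then, are a little off and sometimes report something else, mostly with a low value. They report only what shows in the picture. A call takes as long as a camera call.
- manip.cut_out(label, camera): "mask" (400x640 bool, what is visible of it) and "position" ([row, column] in pixels, amid what is visible of it).
The state is a dict: "clock": time; "joints": joint angles; "joint_vel": joint speeds; "effort": joint torques, N m; "tool_pos": TCP position; "orientation": TCP orientation; "wrist_force": force on the tool from outside, world axes, zero at the start; "wrist_torque": the same for the moment, N m; "grip_width": finger opening in m; "finger_force": force on a finger pad.
Only numpy, scipy, OpenCV 4.12 (cv2) and the standard library are available. Lean on these libraries where they do the work, as an engineer would, in place of code of your own. Each camera call takes 0.05 s, during which the arm holds its last target. There are 200 camera calls.

### The job

Lift the mirror plate off its rubber mat by its bridge handle and set it on the kinematic base so that its three ball feet settle fully home, each in its own seat (cone, V groove, flat). The base's height screws were left where the last job needed them, so feel the plate down slowly and gently until the seats carry it, without letting it drop even the last few millimetres and with never more than 10 newtons on the lapped seats as you set it down. Once it sits there freely, let go of it and swing the toggle clamp over until it locks with its rubber foot on the plate; leave the other things on the cabinet where they are.

Things in the scene. Friction and masses are not known exactly. Their poses are not given: they have to be found in the camera images.
- mirror_plate: Loose aluminium plate 144 x 100 x 8 mm, 60 mm wide at its +x end, 0.29 to 0.45 kg, on three ball feet on a black rubber mat 3 mm thick. Origin: level of the balls' undersides, below the handle's middle; x along the handle to the end with the round mirror (cell 39 mm wide, 9 mm high, at x 51), z up. Plate top 28 mm above origin. Home, it lies on the base with x and y axes along the base's.
- handle_grip (a point): Middle of the plate's bridge handle: a round steel bar, 12 mm diameter, along the plate's x, 58 mm above the plate's origin, 30 mm above its top, on two posts 38 mm apart (clear width). The centre of mass is within 6 mm of it in x and y. Home, it stands 100 to 112 mm above the base's origin (106 with all height screws at middle).
- kinematic_base: Fixed dark grey base, 156 x 110 mm, with the toggle clamp on a tail at its -x end. Origin: underside, below the plate's handle when home. Its deck (a height stage), with three steel seats, was left up to 5 mm above or below middle, each seat 1 mm more or less: not measured, fixed under load: home height must be felt; tilt there up to 0.04 rad. Keep under 10 N setting down, 15 N clamped.
- cone_seat (a point): Point fixed to the base at the 90 degree cone (mouth 22 mm): x -58, y +36 mm of the base, where the cone foot's centre lies when home with all screws at middle (56 mm above the base's underside); it does not follow the screws. Steel rubs dry (friction 0.5 to 0.7): a foot on one flank only can hang there until the plate is worked a little to and fro.
- groove_seat (a point): The same point for the 90 degree V groove, 22 mm wide and 28 mm long, at x -58, y -36 mm of the base; the groove runs along this frame's y axis.
- flat_seat (a point): The same point for the flat seat, a disc 27 mm wide at x +52, y 0 mm of the base (its face lies 8 mm below this point with the screws at middle).
- cone_foot (a point): Centre of the plate's ball foot that belongs in the cone: 16 mm ball, at x -58, y +36, z 8 mm of the plate.
- groove_foot (a point): Centre of the plate's ball foot that belongs in the V groove: x -58, y -36, z 8 mm of the plate.
- flat_foot (a point): Centre of the plate's ball foot that belongs on the flat, under the mirror: x +52, y 0, z 8 mm of the plate.
- clamp_bar (a joint): Angle of the toggle clamp's steel bar: 0 open (bar standing up, as at the start), 1.745 level over the plate at dead centre, 1.73 locked. It turns about an axis along the base's y at x -102 mm, 89 mm above the base's underside. A true toggle: the handle's last few degrees carry it over centre, where it stops firmly and stays locked by itself.
- clamp_knob (a point): Middle of the round end (19 mm) of the clamp's rubber handle (17 mm thick, pinch it across the base's y). Open, it leans away from the plate, 27 degrees above level. In the base's x-z plane (mm) this point swings through -174, 126 (open); -161, 144; -138, 160; -107, 169; -88, 168; -58, 156 (dead centre) to its stop at -53, 153. Free, it moves under 3 N; with the foot on the plate under 6 N.
- clamp_foot: Sprung rubber foot (14 mm wide, 0.25 N a mm) under the end of the clamp's bar; origin: middle of its pressing face. Closed, it presses the plate's top at about x -42, y 0 mm of the base with 0.7 to 4 N.
- tip_cleaner: Bystander: black round cup of brass wool, 64 mm wide, 34 mm high; origin under its middle.
- small_carton: Bystander: small printed carton, 32 x 63 mm, 44 mm high; origin under its middle.
- solder_spool: Bystander: reel of solder wire, 52 mm wide, 34 mm high; origin under its middle.
- tweezers: Bystander: steel tweezers, 126 mm long, 9 mm high, lying between the two task places; origin under its middle.
- screw_dish: Bystander: shallow steel dish, 66 mm wide, 14 mm high; origin under its middle.
- tape_roll: Bystander: amber tape roll, 60 mm wide, 18 mm high; origin under its middle.
- screwdriver: Bystander: small screwdriver, 150 mm long, 13 mm high; origin under its middle.

How it is judged:
On the way:
1. the plate is let go with its three feet home in their seats while the clamp is still open (horizontal distance between cone_foot and cone_seat below 0.0018 m and x of groove_foot in the frame of groove_seat between -0.0018 and 0.0018 m and horizontal distance between flat_foot and flat_seat below 0.004 m and z of cone_foot in the frame of cone_seat below 0.0075 m and angle between mirror_plate's own z axis and vertical below 0.06 rad and contact force between mirror_plate and kinematic_base above 1.5 N and contact force between the fingers and mirror_plate below 0.1 N and linear speed of mirror_plate below 0.01 m/s and value of joint clamp_bar below 0.9 rad), for 0.3 s.
At the end, for the whole second after the job is handed in: The plate rests, released, on the base: cone foot within 1.8 mm of the cone's axis, groove foot within 1.8 mm of the groove's middle plane, flat foot within 4 mm of its seat's middle; the clamp is locked (bar beyond 1.70 rad) with its foot pressing on the plate with more than 0.4 N (horizontal distance between cone_foot and cone_seat below 0.0018 m and x of groove_foot in the frame of groove_seat between -0.0018 and 0.0018 m and horizontal distance between flat_foot and flat_seat below 0.004 m and z of cone_foot in the frame of cone_seat below 0.0075 m and angle between mirror_plate's own z axis and vertical below 0.06 rad and contact force between mirror_plate and kinematic_base above 1.5 N and contact force between the fingers and mirror_plate below 0.1 N and linear speed of mirror_plate below 0.01 m/s and value of joint clamp_bar above 1.7 rad and contact force between clamp_foot and mirror_plate above 0.4 N); the robot touches nothing.
It fails at once if more than 10 N between the plate and the base's seats while it is set down (clamp open) (contact force between mirror_plate and kinematic_base above 10 N and value of joint clamp_bar below 0.9 rad).
It fails at once if more than 15 N between the plate and the base at any time (contact force between mirror_plate and kinematic_base above 15 N).
It fails at once if the plate drops or is thrust onto its seats: faster than 0.08 m/s with its cone foot within 8 mm of its seat point, sideways and above (horizontal distance between cone_foot and cone_seat below 0.008 m and z of cone_foot in the frame of cone_seat below 0.008 m and linear speed of mirror_plate above 0.08 m/s).
It fails at once if the mirror plate is tipped over (angle between mirror_plate's own z axis and vertical above 0.5 rad).
It fails at once if a bystander is moved by more than 20 mm (distance of any of tip_cleaner, small_carton, solder_spool, tweezers, screw_dish, tape_roll, screwdriver from where it was at the start of the episode above 0.02 m).
It also fails if it takes over 67 s, if anything falls off the work surface, if the arm or the gripper's body presses on something with over 40 N, if the wrist force passes 120 N, or if a joint passes its speed limit or range.

## Working session

There is one attempt and no reset: what is moved stays moved. The work goes in short steps, Python scripts to look and compute and a tool call to move; the robot and the scene stay as the last step left them, time stands still between calls to the robot, and variables do not carry over. Pictures are saved under pics/ and viewed, at most 10 in all, crops included, and the job is handed in when it is done.

Besides the shell and the picture viewer there is one more tool, called after ">>>" by a JSON object that holds its "name" and its "arguments". jog_arm: Moves the arm, as the interface text tells. Its arguments: {"type":"object","properties":{"slide":{"type":"array","items":{"type":"array","items":{"type":"number"}}},"rot":{"type":"array","items":{"type":"array","items":{"type":"number"}}},"claw":{"type":"number"},"grip_force":{"type":"number"}},"required":["slide","rot"]}

```bash
mkdir -p pics
cat > h.py <<'E'
import numpy as np, cv2
from scipy.spatial.transform import Rotation as R
from rig import manip
def cam(n):
    c=manip.get_calibration(n); a=np.array(c["attitude"],float)
    M=R.from_rotvec(a).as_matrix() if a.size==3 else (a if a.shape==(3,3) else R.from_quat(a).as_matrix())
    return np.array(c["K"]),np.array(c["D"]),np.array(c["xyz"]),M
def rays(n,uv):
    K,D,t,M=cam(n)
    p=cv2.undistortPoints(np.array(uv,float).reshape(-1,1,2),K,D)[:,0]
    return t,np.c_[p[:,0],-p[:,1],-np.ones(len(p))]@M.T
def at_z(n,uv,z):
    t,d=rays(n,uv); return t+d*((z-t[2])/d[:,2])[:,None]
def cloud(n,depth,mask):
    r,c=np.nonzero(mask&(depth>0)); t,d=rays(n,np.c_[c,r]); return t+d*depth[r,c][:,None],np.c_[c,r]
def proj(n,P):
    K,D,t,M=cam(n); q=(np.array(P)-t)@M
    return cv2.projectPoints(q*[1,-1,-1],np.zeros(3),np.zeros(3),K,D)[0][:,0]
E
python3 - <<'E'
from h import *
print(manip.get_calibration("top"),manip.get_calibration("side"),manip.tcp_to_grasp,manip.state())
for n in("top","side"):
    p,d=manip.capture(n); cv2.imwrite(f"pics/{n}0.png",p[:,:,::-1]); np.savez(f"{n}0.npz",p=p,d=d)
    for l in("mirror_plate","handle_grip","kinematic_base","clamp_knob","tweezers"):
        for r in manip.cut_out(l,n)[:2]:
            P,_=cloud(n,d,r["mask"]); print(n,l,round(r["score"],2),r["position"],r["mask"].sum(),np.median(P,0).round(3),P.min(0).round(3),P.max(0).round(3))
E
```

```text
{'K': array([[459.54074381,   0.        , 310.92675391],
       [  0.        , 459.54074381, 204.35133251],
       [  0.        ,   0.        ,   1.        ]]), 'D': array([-0.01910271,  0.        ,  0.        ,  0.        ,  0.        ]), 'xyz': array([ 0.44990142, -0.05097345,  0.98114799]), 'attitude': array([ 0.09033279, -0.11259057, -1.56432745])} {'K': array([[416.06443928,   0.        , 321.44476793],
       [  0.        , 416.06443928, 196.12906977],
       [  0.        ,   0.        ,   1.        ]]), 'D': array([-0.01443595,  0.        ,  0.        ,  0.        ,  0.        ]), 'xyz': array([0.22675578, 0.49178747, 0.69987792]), 'attitude': array([ 0.28735147, -1.05985173, -2.4059511 ])} 0.0187 {'clock': 0.0, 'joints': array([ 1.07899001,  0.46833821, -0.01160887,  1.60364591,  0.0059944 ,
        1.07139723, -0.05627958]), 'joint_vel': array([ 0.000364  , -0.00055688, -0.00023008,  0.00126307, -0.00160358,
        0.00069021,  0.00072465]), 'effort': array([-5.90912987e-04, -5.20578432e+01, -1.18620702e-02, -2.43751734e+01,
       -5.64526522e-02,  1.71712943e-02,  1.70552
[... 694 characters left out ...]
69 [0.588 0.037 0.034] [ 0.451 -0.018 -0.002] [0.704 0.105 0.159]
top clamp_knob 0.5 [251.6, 248.8] 231 [0.474 0.056 0.125] [0.451 0.044 0.087] [0.518 0.067 0.138]
side mirror_plate 0.74 [181.1, 324.5] 1472 [ 0.607 -0.191  0.031] [ 0.543 -0.277 -0.002] [ 0.723 -0.129  0.069]
side handle_grip 0.62 [179.0, 328.9] 1430 [ 0.607 -0.192  0.031] [ 0.542 -0.273  0.   ] [ 0.715 -0.129  0.069]
side kinematic_base 0.88 [250.0, 286.6] 4792 [0.564 0.058 0.034] [ 0.449 -0.056 -0.002] [0.706 0.103 0.16 ]
side clamp_knob 0.53 [244.5, 325.3] 235 [0.475 0.06  0.124] [0.449 0.046 0.096] [0.513 0.07  0.137]
side tweezers 0.66 [223.8, 324.6] 66 [ 0.556 -0.074  0.006] [ 0.537 -0.084 -0.003] [ 0.642 -0.067  0.012]
```

View pics/top0.png

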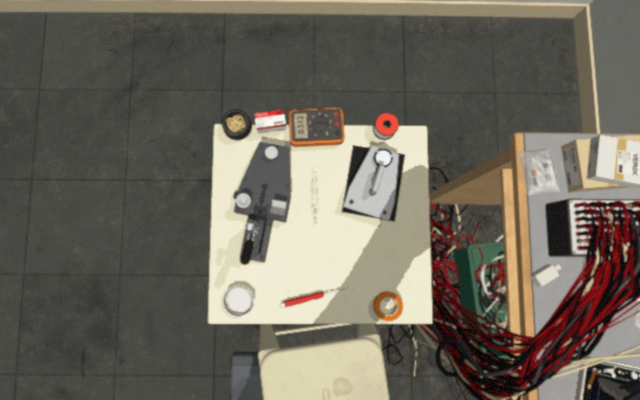

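View pics/side0.png

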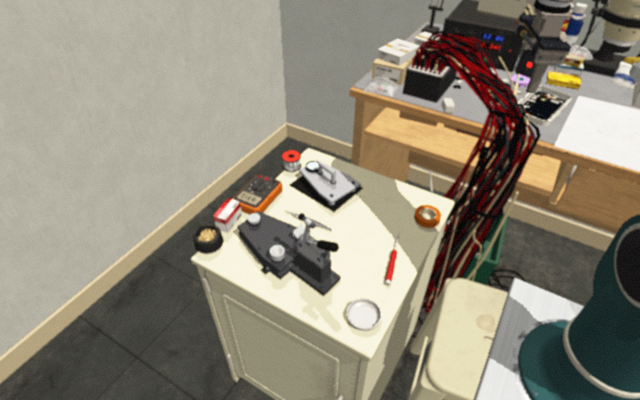

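Run:
```python
from h import *
z=np.load("top0.npz");p,d=z["p"],z["d"]
c=cv2.resize(p[125:275,215:425],None,fx=3.8,fy=3.8,interpolation=cv2.INTER_CUBIC); cv2.imwrite("pics/crop.png",c[:,:,::-1])
m=np.zeros(d.shape,bool); m[135:225,335:410]=1
P,uv=cloud("top",d,m)
h=P[(P[:,2]>.056)&(P[:,2]<.08)]
print("handle",len(h),h.mean(0).round(4),h.min(0).round(4),h.max(0).round(4))
_,_,v=np.linalg.svd(h[:,:2]-h[:,:2].mean(0)); print(v[0],np.degrees(np.arctan2(v[0,1],v[0,0])))
t=P[(abs(P[:,2]-.031)<.004)]
print("plate",len(t),np.median(t[:,2]),cv2.minAreaRect(t[:,:2].astype(np.float32)*1000))
b=np.zeros(d.shape,bool); b[130:265,225:295]=1
P,uv=cloud("top",d,b)
for lo,hi in((.02,.045),(.045,.07),(.07,.2)):
    q=P[(P[:,2]>lo)&(P[:,2]<hi)]; print(lo,len(q),np.median(q,0).round(4),cv2.minAreaRect(q[:,:2].astype(np.float32)*1000))
for u,w in((271,153),(242,200),(279,204)):
    s=d[w-2:w+3,u-2:u+3]; mm=np.zeros(d.shape,bool); mm[w-2:w+3,u-2:u+3]=1
    print(u,w,np.median(cloud("top",d,mm)[0],0).round(4))
```

```text
handle 161 [ 0.6231 -0.1986  0.0648] [ 0.5962 -0.2109  0.0565] [ 0.6515 -0.186   0.0695]
[-0.95408914  0.29952282] 162.5710551353484
plate 2315 0.030830999520621294 ((632.6082763671875, -181.77285766601562), (134.12118530273438, 181.63389587402344), 89.78685760498047)
0.02 3105 [0.6218 0.0327 0.0333] ((599.8198852539062, 43.930030822753906), (271.4405517578125, 148.39231872558594), 1.0992833375930786)
0.045 608 [0.5721 0.0296 0.0537] ((581.5647583007812, 32.34532928466797), (99.5989761352539, 208.84051513671875), 60.59661865234375)
0.07 595 [0.4974 0.0493 0.1202] ((494.5625915527344, 53.139076232910156), (28.7664794921875, 92.13699340820312), 80.04395294189453)
271 153 [0.6777 0.019  0.0504]
242 200 [0.5796 0.0771 0.0497]
279 204 [0.5711 0.0011 0.0521]
```

View pics/crop.png

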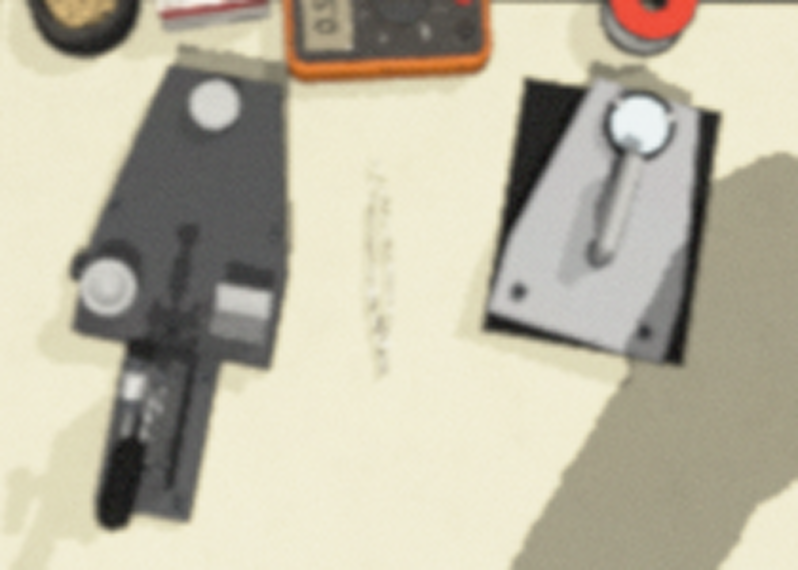

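```bash
cat >> h.py <<'E'
def rigid(L,W):
    L,W=np.array(L),np.array(W)[:,:2]; a,b=L.mean(0),W.mean(0)
    H=((L-a).T@(W-b)); th=np.arctan2(H[0,1]-H[1,0],H[0,0]+H[1,1])
    Rm=np.array([[np.cos(th),-np.sin(th)],[np.sin(th),np.cos(th)]])
    t=b-Rm@a; return t,th,(W-(L@Rm.T+t))
def blob(g,u,v,r,thr,dark=False):
    w=g[int(v)-r:int(v)+r+1,int(u)-r:int(u)+r+1].astype(float)
    w=np.clip(thr-w,0,None) if dark else np.clip(w-thr,0,None)
    y,x=np.mgrid[-r:r+1,-r:r+1]; return (int(u)+(w*x).sum()/w.sum(),int(v)+(w*y).sum()/w.sum())
E
python3 - <<'E'
from h import *
z=np.load("top0.npz");p,d=z["p"],z["d"]; g=cv2.cvtColor(p,cv2.COLOR_RGB2GRAY)
f=blob(g,271,152,9,120); c=blob(g,243,200,8,120)
a=blob(g,351,201,3,120,True); b=blob(g,384,212,3,80,True); m=(383.4,157.3)
print(f,c,a,b); print(g[196:207,346:357]); print(g[207:217,379:390])
W=np.r_[at_z("top",[f],.050),at_z("top",[c],.057),at_z("top",[(278.7,207.1)],.057)]
print("base",rigid([(52,0),(-58,36),(-58,-36)],W*1000))
W=np.r_[at_z("top",[m],.040),at_z("top",[a],.031),at_z("top",[b],.031)]
print("plate",rigid([(51,0),(-58,36),(-58,-36)],W*1000))
# handle ends: posts
n="side";z=np.load("side0.npz");d=z["d"]
t,th,_=rigid([(51,0),(-58,36),(-58,-36)],W)
P,_=cloud(n,d,np.ones(d.shape,bool)); q=(P[:,:2]-t)@np.array([[np.cos(th),-np.sin(th)],[np.sin(th),np.cos(th)]])
k=(abs(q)<.04).all(1)&(P[:,2]>.055)&(P[:,2]<.08); print("side handle in plate frame",k.sum(),q[k].mean(0),q[k].min(0),q[k].max(0),P[k,2].max())
st=manip.state(); Rt=R.from_rotvec(st["orientation"]); print(Rt.as_matrix().round(3))
E
```

```text
(np.float64(271.159903426502), np.float64(151.74157303370785)) (np.float64(242.57652848444408), np.float64(199.95170573025274)) (np.float64(351.0220994475138), np.float64(201.29834254143645)) (np.float64(384.24675324675326), np.float64(211.9090909090909))
[[131 175 196 198 200 196 200 200 198 197 200]
 [150 187 196 197 199 195 198 201 201 201 199]
 [161 189 198 196 189 182 190 197 199 197 199]
 [173 194 195 185 162 148 164 185 196 199 200]
 [182 197 190 161 120 104 122 160 187 196 199]
 [189 195 182 143  99  73  93 137 179 195 199]
 [194 197 183 143 101  86 103 149 185 197 199]
 [198 198 182 156 127 121 143 174 196 198 200]
 [199 199 194 182 164 160 177 190 199 200 199]
 [197 198 197 196 190 192 195 200 200 198 199]
 [178 190 195 194 196 196 200 201 199 197 199]]
[[199 199 197 197 180 158 135 129 131 130 128]
 [199 200 195 186 163 141 130 129 130 129 131]
 [198 196 195 168 138 124 122 127 129 132 129]
 [197 199 190 160 117  99 105 120 129 133 132]
 [200 196 180 142  89  64  77 105 124 127 131]
 [197 187 159 121  77  54  63  94 118 127 130]
 [193 169 139 113  83  70  78 103 120 126 125]
 [184 157 137 122 108  99 105 114 128 129 125]
 [169 143 132 130 124 122 123 125 130 131 118]
 [157 134 128 128 129 130 130 129 128 129 119]]
base (array([628.67179888,  27.80445458]), np.float64(-0.17865067958706207), array([[ 0.68094359,  0.20171678],
       [ 0.38176366,  1.15179213],
       [-1.06270724, -1.3535089 ]]))
plate (array([ 624.39240819, -200.42505602]), np.float64(-0.3107788868091761), array([[-0.28308749,  0.00593179],
       [ 0.12815461,  0.3559516 ],
       [ 0.15493288, -0.36188338]]))<stdin>:14: RuntimeWarning: Mean of empty slice.
  ret = um.true_divide(
Traceback (most recent call last):
ValueError: zero-size array to reduction operation minimum which has no identity
```

```bash
cat >> h.py <<'E'
def goal(x,y,z,yaw,st=None):
    st=st or manip.state(); M=R.from_rotvec(st["orientation"]).as_matrix()
    G=np.array([[np.cos(yaw),np.sin(yaw),0],[np.sin(yaw),-np.cos(yaw),0],[0,0,-1]])
    print("slide",(M.T@(np.array([x,y,z])-st["tool_pos"])*1000).round(1),"rot",np.degrees(R.from_matrix(M.T@G).as_rotvec()).round(2),"clock",st["clock"])
E
python3 -c "
from h import *
goal(.6244,-.2004,.13,-.3108)"
```

```text
slide [ 475.7 -198.6   84.6] rot [ 0.    0.   43.51] clock 0.6
```

>>> {"name": "jog_arm", "arguments": {"slide": [[48, -20, 5], [100, -42, 10], [152, -64, 20], [206, -86, 30], [258, -108, 40]], "rot": [[0, 0, 5], [0, 0, 13], [0, 0, 22], [0, 0, 31], [0, 0, 40]], "claw": 0}}

```text
clock: 1.23
tool_pos: [0.4689, -0.375, 0.1746]
orientation: [3.116, -0.399, 0.001]
wrist_force: [0.2, 0.6, 0.0]
grip_width: 0.0919
finger_force: 0.0
```

```bash
python3 -c "
from h import *
goal(.6244,-.2004,.13,-.3108)"
```

```text
slide [ 106.5 -208.1   44.6] rot [ 0.01 -0.04  3.23] clock 1.225
```

>>> {"name": "jog_arm", "arguments": {"slide": [[27, -52, 11], [53, -104, 22], [80, -156, 33], [106.5, -208, 44.6], [106.5, -208, 44.6]], "rot": [[0, 0, 1], [0, 0, 2], [0, 0, 3], [0, 0, 3.2], [0, 0, 3.2]]}}

```text
clock: 1.85
tool_pos: [0.6248, -0.1941, 0.1286]
orientation: [-3.104, 0.463, 0.001]
wrist_force: [0.2, -0.5, -0.6]
grip_width: 0.0919
finger_force: 0.0
```

```bash
python3 -c "
from h import *
goal(.6244,-.2004,.0423,-.3108)"
```

```text
slide [ 1.6  6.4 86.3] rot [-0.19  0.07  0.85] clock 1.85
```

>>> {"name": "jog_arm", "arguments": {"slide": [[0, 0, 20], [0, 0, 45], [0, 0, 50], [0, 0, 50], [0, 0, 50]], "rot": [[0, 0, 0], [0, 0, 0], [0, 0, 0], [0, 0, 0], [0, 0, 0]]}}

```text
clock: 2.48
tool_pos: [0.6225, -0.2019, 0.0809]
orientation: [3.104, -0.479, 0.002]
wrist_force: [-0.5, -1.3, 0.3]
grip_width: 0.0916
finger_force: 0.0
```

```bash
python3 -c "
from h import *
goal(.6244,-.2004,.0423,-.3108)"
```

```text
slide [ 1.3 -2.  38.6] rot [ 0.01 -0.09  0.27] clock 2.475
```

>>> {"name": "jog_arm", "arguments": {"slide": [[0.5, -1, 15], [1.3, -2, 34], [1.3, -2, 38.6], [1.3, -2, 38.6], [1.3, -2, 38.6]], "rot": [[0, 0, 0.3], [0, 0, 0.3], [0, 0, 0.3], [0, 0, 0.3], [0, 0, 0.3]]}}

```text
clock: 3.1
tool_pos: [0.6243, -0.1998, 0.0416]
orientation: [3.104, -0.486, 0.001]
wrist_force: [-0.1, 0.4, 0.3]
grip_width: 0.0918
finger_force: 0.0
```

>>> {"name": "jog_arm", "arguments": {"slide": [[0, 0, 0], [0, 0, 0], [0, 0, 0], [0, 0, 0], [0, 0, 0]], "rot": [[0, 0, 0], [0, 0, 0], [0, 0, 0], [0, 0, 0], [0, 0, 0]], "claw": 255, "grip_force": 30}}

```text
clock: 3.72
tool_pos: [0.624, -0.1996, 0.0414]
orientation: [3.104, -0.486, -0.0]
wrist_force: [1.1, 0.3, -0.2]
grip_width: 0.0442
finger_force: 0.0
```

>>> {"name": "jog_arm", "arguments": {"slide": [[0, 0, 0], [0, 0, 0], [0, 0, 0], [0, 0, 0], [0, 0, 0]], "rot": [[0, 0, 0], [0, 0, 0], [0, 0, 0], [0, 0, 0], [0, 0, 0]]}}

```text
clock: 4.35
tool_pos: [0.624, -0.1997, 0.0414]
orientation: [3.104, -0.486, -0.0]
wrist_force: [0.0, -0.3, 1.0]
grip_width: 0.0114
finger_force: 30.0
```

>>> {"name": "jog_arm", "arguments": {"slide": [[0, 0, -10], [0, 0, -30], [0, 0, -60], [0, 0, -90], [0, 0, -95]], "rot": [[0, 0, 0], [0, 0, 0], [0, 0, 0], [0, 0, 0], [0, 0, 0]]}}

```text
clock: 4.97
tool_pos: [0.6258, -0.2002, 0.14]
orientation: [3.103, -0.486, 0.009]
wrist_force: [-0.3, -0.1, -3.6]
grip_width: 0.011
finger_force: 30.0
```

```bash
python3 -c "
from h import *
goal(.6287,.0278,.1373,-.1787)"
```

```text
slide [ -66.9 -217.9    2.3] rot [ 0.01 -0.34 -7.56] clock 4.975
```

>>> {"name": "jog_arm", "arguments": {"slide": [[-8, -25, 0], [-22, -70, 0], [-37, -120, 0], [-52, -170, 0], [-62, -203, 1]], "rot": [[0, 0, -1], [0, 0, -3], [0, 0, -5], [0, 0, -6.5], [0, 0, -7.5]]}}

```text
clock: 5.6
tool_pos: [0.6254, 0.018, 0.1341]
orientation: [-3.128, 0.273, 0.004]
wrist_force: [0.4, -0.4, -3.4]
grip_width: 0.0108
finger_force: 30.0
```

>>> {"name": "jog_arm", "arguments": {"slide": [[-2, -10, 0], [-4, -14.5, 0], [-4, -14.5, 0], [-4, -14.5, 0], [-4, -14.5, 0]], "rot": [[0, 0, 0], [0, 0, 0], [0, 0, 0], [0, 0, 0], [0, 0, 0]]}}

```text
clock: 6.22
tool_pos: [0.6257, 0.0264, 0.1354]
orientation: [3.128, -0.284, 0.0]
wrist_force: [-0.4, -0.2, -3.1]
grip_width: 0.0109
finger_force: 30.0
```

Run:
```python
from h import *
goal(.6287,.0278,.1173,-.1787); st=manip.state(); print(st["tool_pos"],st["wrist_force"],st["wrist_torque"])
p,d=manip.capture("top"); np.savez("top1.npz",p=p,d=d)
p2,d2=manip.capture("side"); np.savez("side1.npz",p=p2,d=d2)
a=cv2.resize(p[125:275,215:345],None,fx=3,fy=3,interpolation=cv2.INTER_CUBIC)
b=cv2.resize(p2[160:310,230:360],None,fx=3,fy=3,interpolation=cv2.INTER_CUBIC)
cv2.imwrite("pics/held1.png",np.hstack([a,b])[:,:,::-1])
```

```text
slide [ 2.7 -2.  18.1] rot [ 0.02 -0.01 -0.15] clock 6.225
[0.62569676 0.02635544 0.13537838] [-0.38147136 -0.19743005 -3.08348073] [0.00746049 0.04693911 0.00438417]
```

View pics/held1.png

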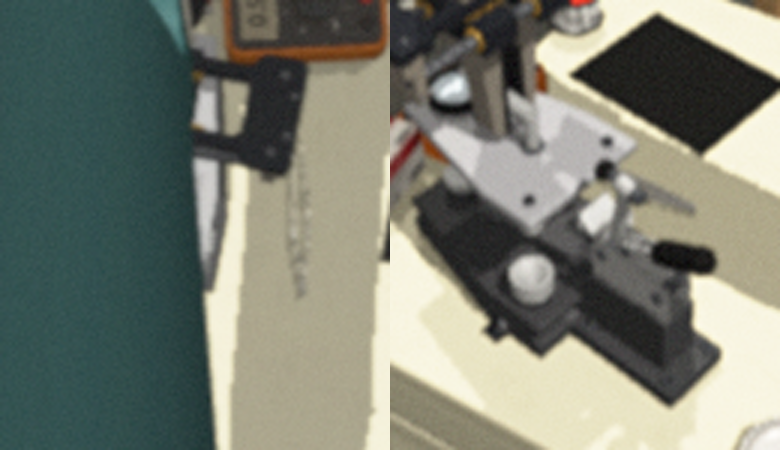

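Run:
```python
from h import *
z=np.load("side0.npz");p=z["p"]; g0=cv2.cvtColor(p,cv2.COLOR_RGB2GRAY)
z1=np.load("side1.npz");g1=cv2.cvtColor(z1["p"],cv2.COLOR_RGB2GRAY)
cv2.imwrite("pics/s0c.png",cv2.resize(p[205:275,235:335],None,fx=8,fy=8,interpolation=cv2.INTER_CUBIC)[:,:,::-1])
a=blob(g1,276,227,3,110,True);b=blob(g1,303,207,3,110,True);print(a,b)
print(g1[223:231,271:281]);print(g1[203:212,298:308])
zt=manip.state()["tool_pos"][2]+.0196-.030
W=at_z("side",[a,b],zt)*1000;print(W,zt,np.linalg.norm(W[0]-W[1]));print("plate(side)",rigid([(-58,36),(-58,-36)],W))
z=np.load("top0.npz");W=at_z("side",[blob(g0,254,219,8,130),blob(g0,278,253,10,130)],.05);print(W)
# plate on mat from side camera, to compare with top
```

```text
(np.float64(275.84037558685446), np.float64(226.33333333333334)) (np.float64(301.86746987951807), np.float64(206.789156626506))
[[182 183 184 180 178 178 177 181 186 185]
 [183 184 182 170 160 149 160 173 179 185]
 [180 183 176 151 117  97 118 158 177 182]
 [181 181 166 126  72  55  87 138 175 183]
 [182 183 168 121  75  77  94 140 174 182]
 [180 181 173 146 121 121 138 161 179 180]
 [183 182 176 169 160 161 168 176 183 185]
 [173 178 184 182 179 178 183 183 184 187]]
[[197 206 215 218 213 209 202 195 182 172]
 [186 196 202 198 193 203 209 208 203 196]
 [181 182 172 157 145 163 191 209 216 208]
 [183 167 132  94  83 107 169 203 220 217]
 [180 166 122  78  56  87 155 200 213 214]
 [182 174 143 112  99 120 159 194 204 207]
 [182 181 173 151 149 154 172 186 187 198]
 [182 184 184 177 178 171 179 187 185 187]
 [178 182 180 177 177 185 187 187 183 169]]
[[5.77258774e+02 7.06924607e+01 1.25003162e+02]
 [5.64210947e+02 4.07930894e-01 1.25003162e+02]] 0.12500316224595542 71.4853896107496
plate(side) (array([627.76053727,  24.96378116]), np.float64(-0.18355336392768393), array([[-0.04696447, -0.25298281],
       [ 0.04696447,  0.25298281]]))
[[0.68216508 0.01979138 0.05      ]
 [0.58202564 0.07015463 0.05      ]]
```

View pics/s0c.png

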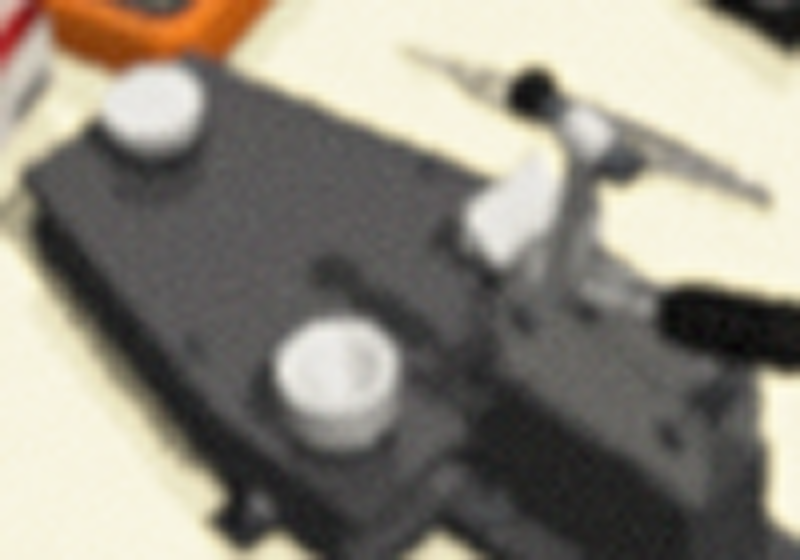

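Run:
```python
from h import *
L=[(52,0),(-58,36)]
f=(271.3,152.0);c=(242.8,200.2);fs=(253.7,217.9);cs=(276.7,251.06)
for dl in(-4,-2,0,2,4):
    e=dl/1000
    for n,F,C in(("top",f,c),("side",fs,cs)):
        W=np.r_[at_z(n,[F],.048+e),at_z(n,[C],.0557+e)]*1000
        t,th,r=rigid(L,W); print(dl,n,t.round(1),round(th,4),"len",np.linalg.norm(W[0,:2]-W[1,:2]).round(1),"(115.7)")
g0=cv2.cvtColor(np.load("side0.npz")["p"],cv2.COLOR_RGB2GRAY)
px=proj("side",[[.5801,-.1484,.031],[.5581,-.2169,.031]]);print(px.round(1))
a=[blob(g0,*np.round(q),4,110,True) for q in px];W=at_z("side",a,.031)*1000
print(a,"plate on mat side",rigid([(-58,36),(-58,-36)],W))
for n in("top","side"):
    d=np.load(n+"0.npz")["d"]
    P,_=cloud(n,d,np.ones(d.shape,bool))
    for nm,X in(("flat",(.679,.019)),("cone",(.578,.0735)),("mat plate",(.58,-.18)),("table",(.60,-.09)),("deck",(.62,.03))):
        r=np.linalg.norm(P[:,:2]-X,axis=1); k=P[(r<(.009 if nm!="cone" else .016)),2]; print(n,nm,len(k),np.median(k).round(4),np.percentile(k,92).round(4))
```

```text
-4 top [629.7  28.7] -0.1825 len 117.1 (115.7)
-4 side [631.6  25.6] -0.1816 len 116.8 (115.7)
-2 top [629.3  28.5] -0.1825 len 116.9 (115.7)
-2 side [630.4  27. ] -0.1817 len 116.5 (115.7)
0 top [628.9  28.3] -0.1824 len 116.6 (115.7)
0 side [629.1  28.4] -0.1817 len 116.1 (115.7)
2 top [628.6  28.1] -0.1824 len 116.4 (115.7)
2 side [627.9  29.7] -0.1818 len 115.8 (115.7)
4 top [628.2  27.8] -0.1824 len 116.1 (115.7)
4 side [626.6  31.1] -0.1819 len 115.4 (115.7)
[[331.4 195.7]
 [353.  182.8]]
[(np.float64(328.9259259259259), np.float64(197.6851851851852)), (np.float64(354.0), np.float64(183.30383480825958))] plate on mat side (array([ 623.23999844, -196.69279192]), np.float64(-0.329885592870299), array([[ 1.55516981,  4.54200714],
       [-1.55516981, -4.54200714]]))
top flat 60 0.0505 0.052
top cone 210 0.0542 0.0583
top mat plate 58 0.0309 0.0327
top table 55 -0.0 0.002
top deck 60 0.0336 0.0361
side flat 41 0.0503 0.0518
side cone 249 0.0516 0.0575
side mat plate 30 0.0305 0.0317
side table 27 -0.0 0.0021
side deck 44 0.0337 0.0347
```

```bash
python3 -c "
from h import *
goal(.6275,.0295,.1030,-.182)"
```

```text
slide [ 1.3 -2.9 32.4] rot [ 0.01 -0.01  0.08] clock 6.325
```

>>> {"name": "jog_arm", "arguments": {"slide": [[0.6, -1.5, 12], [1.3, -2.9, 24], [1.3, -2.9, 30], [1.3, -2.9, 32], [1.3, -2.9, 32]], "rot": [[0, 0, 0], [0, 0, 0], [0, 0, 0], [0, 0, 0], [0, 0, 0]]}}

```text
clock: 6.95
tool_pos: [0.6275, 0.0302, 0.1032]
orientation: [3.129, -0.282, -0.0]
wrist_force: [-1.0, 0.3, -3.2]
grip_width: 0.0111
finger_force: 30.0
```

Run:
```python
from h import *
st=manip.state(); print(st["tool_pos"],st["wrist_force"],st["wrist_torque"]); goal(.6275,.0295,.1030,-.182)
p,d=manip.capture("side"); np.savez("side2.npz",p=p,d=d); g=cv2.cvtColor(p,cv2.COLOR_RGB2GRAY)
zt=st["tool_pos"][2]+.0196-.030
x,y=st["tool_pos"][:2]; c,s=np.cos(-.182),np.sin(-.182)
pr=proj("side",[[x+c*X-s*Y,y+s*X+c*Y,zt] for X,Y in((-58e-3,36e-3),(-58e-3,-36e-3))]); print(pr.round(1))
cv2.imwrite("pics/s2.png",cv2.resize(p[190:290,235:335],None,fx=6,fy=6,interpolation=cv2.INTER_CUBIC)[:,:,::-1])
a=[]
for q in pr:
    u,v=np.round(q).astype(int); w=cv2.GaussianBlur(g,(3,3),0)[v-4:v+5,u-4:u+5]; j=np.unravel_index(w.argmin(),w.shape)
    a.append(blob(g,u-4+j[1],v-4+j[0],3,115,True))
W=at_z("side",a,zt)*1000; print(a,W.round(1)); print(rigid([(-58,36),(-58,-36)],W),np.linalg.norm(W[0]-W[1]))
P,_=cloud("side",d,np.ones(d.shape,bool)); q=(P[:,:2]-[x,y])@np.array([[c,-s],[s,c]])
k=(q[:,0]<-.02)&(q[:,0]>-.06)&(abs(q[:,1])<.04)&(abs(P[:,2]-zt)<.012)
A=np.c_[q[k],np.ones(k.sum())]; print(k.sum(),np.linalg.lstsq(A,P[k,2],rcond=None)[0],zt)
```

```text
[0.62745059 0.03017566 0.10324336] [-1.03718285  0.25799433 -3.20963622] [ 0.03748089 -0.04939341  0.03760088]
slide [0.2 0.7 0.2] rot [0.01 0.01 0.14] clock 6.95
[[275.5 239.5]
 [301.1 219.7]]
[(np.float64(275.0), np.float64(238.54440154440155)), (np.float64(300.9607550919026), np.float64(216.55290611028315))] [[579.3  74.5  92.8]
 [569.   -2.   92.8]]
(array([631.61361141,  28.51802555]), np.float64(-0.13366372454051945), array([[ 0.34233393,  2.54588739],
       [-0.34233393, -2.54588739]])) 77.1376006536274
565 [0.02054968 0.00892859 0.09388447] 0.09284336241357666
```

View pics/s2.png

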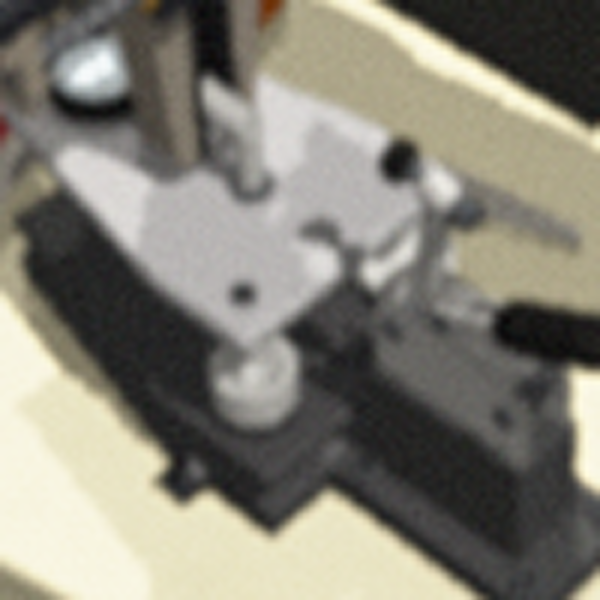

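>>> {"name": "jog_arm", "arguments": {"slide": [[0, 0, 1.5], [0, 0, 3], [0, 0, 4.5], [0, 0, 6], [0, 0, 7]], "rot": [[0, 0, 0], [0, 0, 0], [0, 0, 0], [0, 0, 0], [0, 0, 0]]}}

```text
clock: 7.62
tool_pos: [0.6274, 0.0302, 0.0962]
orientation: [3.129, -0.282, -0.0]
wrist_force: [0.3, 0.2, -3.6]
grip_width: 0.011
finger_force: 30.0
```

>>> {"name": "jog_arm", "arguments": {"slide": [[0, 0, 0.3], [0, 0, 0.6], [0, 0, 0.9], [0, 0, 1.2], [0, 0, 1.5]], "rot": [[0, 0, 0], [0, 0, 0], [0, 0, 0], [0, 0, 0], [0, 0, 0]]}}

```text
clock: 8.25
tool_pos: [0.6274, 0.0302, 0.0949]
orientation: [3.129, -0.282, 0.0]
wrist_force: [-0.3, 0.6, -2.9]
grip_width: 0.011
finger_force: 30.0
```

```bash
cat > s.py <<'E'
from h import *
st=manip.state(); M=R.from_rotvec(st["orientation"]).as_matrix()
print(st["clock"],st["tool_pos"].round(4),"F tool",(M.T@st["wrist_force"]).round(2),"T tool",(M.T@st["wrist_torque"]).round(3),st["joint_vel"].round(3).max())
goal(.6272,.0302,.0888,-.182,st)
E
python3 s.py
```

```text
8.25 [0.6274 0.0302 0.0949] F tool [-0.42 -0.55  2.86] T tool [ 0.011 -0.014 -0.043] 0.003
slide [-0.2  0.   6.1] rot [ 0.   -0.    0.14] clock 8.25
```

>>> {"name": "jog_arm", "arguments": {"slide": [[0, 0, 0.3], [0, 0, 0.6], [0, 0, 0.9], [0, 0, 1.2], [0, 0, 1.5]], "rot": [[0, 0, 0], [0, 0, 0], [0, 0, 0], [0, 0, 0], [0, 0, 0]]}}

```text
clock: 8.88
tool_pos: [0.6274, 0.0302, 0.0933]
orientation: [3.129, -0.282, -0.0]
wrist_force: [-0.4, 0.5, -4.3]
grip_width: 0.0104
finger_force: 30.0
```

```bash
python3 s.py
```

```text
8.875 [0.6274 0.0302 0.0933] F tool [-0.47 -0.44  4.3 ] T tool [ 0.029 -0.046 -0.005] 0.004
slide [-0.2  0.1  4.5] rot [0.   0.   0.14] clock 8.875
```

>>> {"name": "jog_arm", "arguments": {"slide": [[0, 0, 0.3], [0, 0, 0.6], [0, 0, 0.9], [0, 0, 1.0], [0, 0, 1.0]], "rot": [[0, 0, 0], [0, 0, 0], [0, 0, 0], [0, 0, 0], [0, 0, 0]]}}

```text
clock: 9.5
tool_pos: [0.6274, 0.0302, 0.0924]
orientation: [3.129, -0.282, -0.0]
wrist_force: [0.3, -0.1, -3.7]
grip_width: 0.0112
finger_force: 30.0
```

```bash
python3 s.py
```

```text
9.5 [0.6274 0.0302 0.0924] F tool [0.31 0.01 3.75] T tool [ 0.12  -0.028 -0.012] 0.001
slide [-0.2  0.   3.6] rot [ 0.   -0.    0.14] clock 9.5
```

>>> {"name": "jog_arm", "arguments": {"slide": [[0, 0, 0.2], [0, 0, 0.4], [0, 0, 0.6], [0, 0, 0.6], [0, 0, 0.6]], "rot": [[0, 0, 0], [0, 0, 0], [0, 0, 0], [0, 0, 0], [0, 0, 0]]}}

```text
clock: 10.12
tool_pos: [0.6274, 0.0302, 0.0918]
orientation: [3.129, -0.282, 0.0]
wrist_force: [-0.4, 0.6, -3.0]
grip_width: 0.0106
finger_force: 30.0
```

```bash
python3 s.py
```

```text
10.125 [0.6274 0.0302 0.0918] F tool [-0.52 -0.48  2.97] T tool [ 0.009 -0.052 -0.001] 0.001
slide [-0.2  0.   3. ] rot [ 0.   -0.    0.14] clock 10.125
```

>>> {"name": "jog_arm", "arguments": {"slide": [[0, 0, 0.2], [0, 0, 0.4], [0, 0, 0.6], [0, 0, 0.7], [0, 0, 0.7]], "rot": [[0, 0, 0], [0, 0, 0], [0, 0, 0], [0, 0, 0], [0, 0, 0]]}}

```text
clock: 10.75
tool_pos: [0.6274, 0.0302, 0.091]
orientation: [3.129, -0.282, -0.0]
wrist_force: [-0.8, 0.0, -3.8]
grip_width: 0.0111
finger_force: 30.0
```

```bash
python3 s.py
```

```text
10.75 [0.6274 0.0302 0.091 ] F tool [-0.82  0.11  3.78] T tool [ 0.059 -0.01  -0.01 ] 0.001
slide [-0.2  0.   2.2] rot [0.   0.01 0.14] clock 10.75
```

>>> {"name": "jog_arm", "arguments": {"slide": [[0, 0, 0.2], [0, 0, 0.4], [0, 0, 0.6], [0, 0, 0.7], [0, 0, 0.7]], "rot": [[0, 0, 0], [0, 0, 0], [0, 0, 0], [0, 0, 0], [0, 0, 0]]}}

```text
clock: 11.38
tool_pos: [0.6274, 0.0302, 0.0903]
orientation: [3.129, -0.282, -0.0]
wrist_force: [-0.6, -0.3, -3.2]
grip_width: 0.0111
finger_force: 30.0
```

```bash
python3 s.py
```

```text
11.375 [0.6274 0.0302 0.0903] F tool [-0.5   0.43  3.22] T tool [ 0.043 -0.009 -0.026] 0.001
slide [-0.2  0.1  1.5] rot [0.   0.   0.14] clock 11.375
```

>>> {"name": "jog_arm", "arguments": {"slide": [[0, 0, 0.2], [0, 0, 0.4], [0, 0, 0.6], [0, 0, 0.6], [0, 0, 0.6]], "rot": [[0, 0, 0], [0, 0, 0], [0, 0, 0], [0, 0, 0], [0, 0, 0]]}}

```text
clock: 12.0
tool_pos: [0.6275, 0.0302, 0.0898]
orientation: [3.129, -0.282, 0.0]
wrist_force: [0.2, -0.7, -2.0]
grip_width: 0.0112
finger_force: 30.0
```

```bash
python3 s.py
```

```text
12.0 [0.6275 0.0302 0.0898] F tool [0.31 0.67 2.04] T tool [ 0.004  0.005 -0.007] 0.003
slide [-0.3  0.1  1. ] rot [ 0.   -0.01  0.14] clock 12.0
```

```bash
cat > s.py <<'E'
from h import *
F=[];T=[]
for i in range(6):
    manip.capture("side"); st=manip.state(); M=R.from_rotvec(st["orientation"]).as_matrix(); F.append(M.T@st["wrist_force"]); T.append(M.T@st["wrist_torque"])
print(st["tool_pos"].round(4),"F tool",np.mean(F,0).round(2),np.std(F,0).round(2),"T tool",np.mean(T,0).round(3),np.std(T,0).round(3))
goal(.6272,.0302,.0888,-.182,st)
E
python3 s.py
```

```text
[0.6275 0.0302 0.0898] F tool [-0.01 -0.28  3.2 ] [0.49 0.3  0.38] T tool [0.061 0.016 0.003] [0.033 0.031 0.014]
slide [-0.3  0.1  1. ] rot [-0.   -0.01  0.14] clock 12.3
```

>>> {"name": "jog_arm", "arguments": {"slide": [[0, 0, 0.2], [0, 0, 0.4], [0, 0, 0.6], [0, 0, 0.6], [0, 0, 0.6]], "rot": [[0, 0, 0], [0, 0, 0], [0, 0, 0], [0, 0, 0], [0, 0, 0]]}}

```text
clock: 12.92
tool_pos: [0.6277, 0.0303, 0.0893]
orientation: [-3.129, 0.282, -0.001]
wrist_force: [0.7, 0.5, -2.4]
grip_width: 0.0111
finger_force: 30.0
```

```bash
python3 s.py
```

```text
[0.6277 0.0302 0.0893] F tool [ 1.48 -0.33  1.43] [0.4  0.72 0.31] T tool [0.117 0.239 0.021] [0.028 0.033 0.028]
slide [-0.5  0.1  0.5] rot [-0.01 -0.03  0.14] clock 13.225
```

>>> {"name": "jog_arm", "arguments": {"slide": [[0.2, 0, 0], [0.4, 0, 0], [0.6, 0, 0], [0.8, 0, 0], [0.8, 0, 0]], "rot": [[0, 0, 0], [0, 0, 0], [0, 0, 0], [0, 0, 0], [0, 0, 0]]}}

```text
clock: 13.85
tool_pos: [0.628, 0.0301, 0.089]
orientation: [3.129, -0.282, -0.001]
wrist_force: [0.3, 0.2, -2.2]
grip_width: 0.0107
finger_force: 30.0
```

```bash
python3 s.py
```

```text
[0.628 0.03  0.089] F tool [ 0.4  -0.27  1.8 ] [0.86 0.37 0.55] T tool [ 0.166 -0.013  0.013] [0.046 0.032 0.033]
slide [-0.8 -0.1  0.2] rot [0.01 0.02 0.14] clock 14.15
```

>>> {"name": "jog_arm", "arguments": {"slide": [[0, 0, 0.2], [0, 0, 0.4], [0, 0, 0.6], [0, 0, 0.6], [0, 0, 0.6]], "rot": [[0, 0, 0], [0, 0, 0], [0, 0, 0], [0, 0, 0], [0, 0, 0]]}}

```text
clock: 14.78
tool_pos: [0.6282, 0.03, 0.0888]
orientation: [3.129, -0.282, 0.0]
wrist_force: [-1.8, -0.7, 1.6]
grip_width: 0.0109
finger_force: 30.0
```

```bash
python3 s.py
```

```text
[0.6282 0.03   0.0887] F tool [-1.55 -0.02 -1.99] [0.41 0.43 0.55] T tool [-0.024 -0.357  0.001] [0.042 0.038 0.041]
slide [-1.   0.  -0.1] rot [ 0.   -0.    0.14] clock 15.075
```

>>> {"name": "jog_arm", "arguments": {"slide": [[-0.1, 0, -0.1], [-0.2, 0, -0.3], [-0.2, 0, -0.2], [0, 0, 0], [0, 0, 0.1]], "rot": [[0, 0, 0], [0, 0, 0], [0, -0.1, 0], [0, -0.3, 0], [0, -0.4, 0]]}}

```text
clock: 15.7
tool_pos: [0.6281, 0.0301, 0.0886]
orientation: [-3.128, 0.282, 0.012]
wrist_force: [-2.0, -0.2, 5.2]
grip_width: 0.0107
finger_force: 30.0
```

```bash
python3 s.py
```

```text
[0.6282 0.03   0.0886] F tool [-2.13  0.34 -4.1 ] [0.67 0.19 0.79] T tool [-0.107 -0.502 -0.001] [0.015 0.022 0.017]
slide [-1.   0.  -0.2] rot [0.   0.4  0.14] clock 16.0
```

>>> {"name": "jog_arm", "arguments": {"slide": [[0, 0, -0.3], [-0.1, 0, -0.4], [-0.2, 0, -0.5], [-0.3, 0, -0.5], [-0.3, 0, -0.5]], "rot": [[0, 0, 0], [0, 0.1, 0], [0, 0.2, 0], [0, 0.3, 0], [0, 0.4, 0]]}}

```text
clock: 16.62
tool_pos: [0.6281, 0.03, 0.0888]
orientation: [3.129, -0.282, 0.001]
wrist_force: [0.6, -1.1, -0.2]
grip_width: 0.0107
finger_force: 30.0
```

```bash
python3 s.py
```

```text
[0.628  0.0301 0.0888] F tool [0.9  0.08 0.97] [0.56 0.63 0.77] T tool [-0.012  0.21  -0.004] [0.018 0.044 0.018]
slide [-0.9  0.   0. ] rot [ 0.   -0.01  0.14] clock 16.925
```

>>> {"name": "jog_arm", "arguments": {"slide": [[0.1, 0.2, 0], [0.1, 0.4, 0], [0.1, 0.6, 0], [0.1, 0.6, 0], [0.1, 0.6, 0]], "rot": [[0, 0, 0], [0, 0, 0], [0, 0, 0], [0, 0, 0], [0, 0, 0]]}}

```text
clock: 17.55
tool_pos: [0.6279, 0.0297, 0.089]
orientation: [-3.129, 0.282, -0.0]
wrist_force: [1.1, 1.7, -1.3]
grip_width: 0.0111
finger_force: 30.0
```

```bash
python3 s.py
```

```text
[0.6279 0.0296 0.089 ] F tool [ 1.43 -1.32  1.83] [0.43 0.4  0.45] T tool [0.361 0.222 0.041] [0.015 0.026 0.033]
slide [-0.8 -0.5  0.2] rot [-0.   -0.    0.14] clock 17.85
```

>>> {"name": "jog_arm", "arguments": {"slide": [[0, -0.4, 0], [0, -0.8, 0], [0, -1.2, 0], [0, -1.2, 0], [0, -1.2, 0]], "rot": [[0, 0, 0], [0, 0, 0], [0, 0, 0], [0, 0, 0], [0, 0, 0]]}}

```text
clock: 18.48
tool_pos: [0.628, 0.0302, 0.0889]
orientation: [3.128, -0.282, -0.0]
wrist_force: [1.3, -1.4, -2.5]
grip_width: 0.011
finger_force: 30.0
```

```bash
python3 s.py
```

```text
[0.6281 0.0304 0.089 ] F tool [0.75 1.52 1.43] [0.81 0.43 0.4 ] T tool [-0.293  0.26  -0.069] [0.054 0.035 0.029]
slide [-0.9  0.3  0.2] rot [ 0.02 -0.    0.13] clock 18.775
```

>>> {"name": "jog_arm", "arguments": {"slide": [[0.1, 0.3, 0], [0.2, 0.6, 0], [0.2, 0.6, 0.15], [0.2, 0.6, 0.3], [0.2, 0.6, 0.3]], "rot": [[0, 0, 0], [0, 0, 0], [0, 0, 0], [0, 0, 0], [0, 0, 0]]}}

```text
clock: 19.4
tool_pos: [0.6282, 0.0302, 0.0888]
orientation: [-3.129, 0.282, -0.0]
wrist_force: [-0.0, -0.6, -1.1]
grip_width: 0.0108
finger_force: 30.0
```

```bash
python3 s.py
```

```text
[0.6282 0.0302 0.0887] F tool [0.77 0.33 0.7 ] [0.52 0.87 0.63] T tool [-0.106  0.071 -0.029] [0.024 0.047 0.032]
slide [-1.   0.1 -0.1] rot [-0.   -0.    0.14] clock 19.7
```

>>> {"name": "jog_arm", "arguments": {"slide": [[0, 0, 0.1], [0, 0, 0.1], [0, 0, 0.1], [0, 0, 0.1], [0, 0, 0.1]], "rot": [[0, 0, 0], [0, 0, 0], [0, 0, 0], [0, 0, 0], [0, 0, 0]], "grip_force": 3}}

```text
clock: 20.32
tool_pos: [0.6283, 0.0301, 0.0887]
orientation: [-3.129, 0.282, -0.0]
wrist_force: [-0.9, -0.7, 0.6]
grip_width: 0.0119
finger_force: 3.0
```

```bash
python3 s.py
```

```text
[0.6283 0.0301 0.0887] F tool [ 0.21  0.76 -1.1 ] [0.48 0.41 0.42] T tool [-0.119 -0.047 -0.028] [0.026 0.025 0.031]
slide [-1.1  0.1 -0.1] rot [-0.   -0.01  0.14] clock 20.625
```

>>> {"name": "jog_arm", "arguments": {"slide": [[0, 0, 0], [0, 0, 0], [0, 0, 0], [0, 0, 0], [0, 0, 0]], "rot": [[0, 0, 0], [0, 0, 0], [0, 0, 0], [0, 0, 0], [0, 0, 0]], "claw": 170}}

```text
clock: 21.25
tool_pos: [0.6282, 0.0301, 0.0885]
orientation: [3.129, -0.282, -0.0]
wrist_force: [0.7, -0.2, 0.3]
grip_width: 0.0306
finger_force: 0.0
```

>>> {"name": "jog_arm", "arguments": {"slide": [[0, 0, -5], [0, 0, -25], [0, 0, -60], [0, 0, -100], [0, 0, -125]], "rot": [[0, 0, 0], [0, 0, 0], [0, 0, 0], [0, 0, 0], [0, 0, 0]]}}

```text
clock: 21.88
tool_pos: [0.6293, 0.0302, 0.2176]
orientation: [-3.128, 0.282, -0.007]
wrist_force: [-0.5, 0.7, -0.5]
grip_width: 0.0304
finger_force: 0.0
```

Run:
```python
from h import *
st=manip.state(); print(st["clock"],st["grip_width"],st["wrist_force"])
p,d=manip.capture("side"); np.savez("side3.npz",p=p,d=d); g=cv2.cvtColor(p,cv2.COLOR_RGB2GRAY)
cv2.imwrite("pics/s3.png",cv2.resize(p[190:290,235:335],None,fx=6,fy=6,interpolation=cv2.INTER_CUBIC)[:,:,::-1])
for l in("clamp_knob","clamp_foot"):
    for r in manip.cut_out(l,"side")[:1]:
        P,_=cloud("side",d,r["mask"]); print(l,r["score"],r["position"],np.median(P,0),P.min(0),P.max(0))
x,y,a=.6283,.0301,-.1815; c,s=np.cos(a),np.sin(a)
for X,Z in((-174,126),(-161,144),(-138,160),(-107,169),(-88,168),(-58,156),(-53,153)): print(X,(x+c*X/1e3).round(4),(y+s*X/1e3).round(4),Z)
goal(x+c*-.174,y+s*-.174,.180,a,st)
d0=np.load("top0.npz")["d"];P,_=cloud("top",d0,np.ones(d0.shape,bool))
q=(P[:,:2]-[x,y])@np.array([[c,-s],[s,c]])
k=(q[:,0]<-.135)&(q[:,0]>-.2)&(abs(q[:,1])<.03)&(P[:,2]>.095); print("knob base frame",k.sum(),q[k].mean(0),q[k].min(0),q[k].max(0),P[k,2].max(),P[k,2].min())
```

```text
21.875 0.030406182071964074 [-0.49464532  0.73663581 -0.4896306 ]
clamp_knob 0.75 [246.6, 326.0] [0.47716024 0.05956555 0.12204428] [ 0.44851717 -0.05045228 -0.0016574 ] [0.5537811  0.06897587 0.13671104]
clamp_foot 0.52 [220.1, 270.0] [0.61150699 0.0382822  0.07864436] [ 0.55246464 -0.01672658  0.0185226 ] [0.74661046 0.09286097 0.11604051]
-174 0.4572 0.0615 126
-161 0.4699 0.0592 144
-138 0.4926 0.055 160
-107 0.5231 0.0494 169
-88 0.5417 0.046 168
-58 0.5713 0.0406 156
-53 0.5762 0.0397 153
slide [-175.1   -0.    36.9] rot [-0.06 -0.24  0.11] clock 21.875
knob base frame 232 [-0.15881809 -0.0020523 ] [-0.18178529 -0.01305444] [-0.13509232  0.00757924] 0.13834108064004835 0.09533631261101305
```

View pics/s3.png

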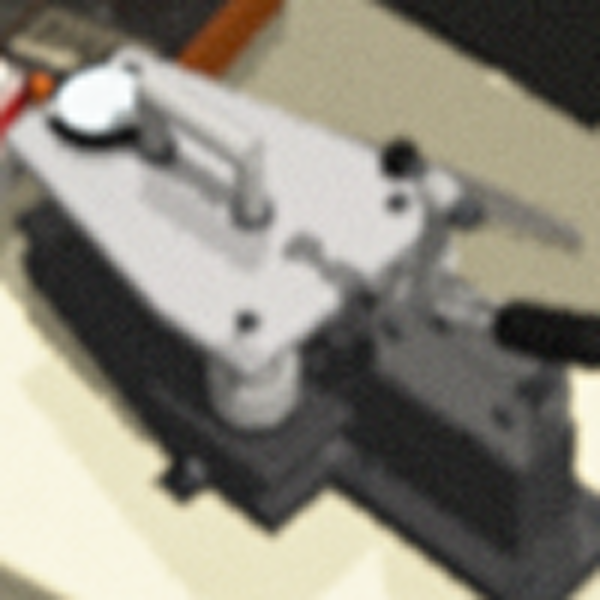

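>>> {"name": "jog_arm", "arguments": {"slide": [[-30, 0, 0], [-80, 0, 5], [-130, 0, 15], [-170, 0, 30], [-175, 0, 37]], "rot": [[0, 0, 0], [0, 0, 0], [0, 0, 0], [0, 0, 0], [0, 0, 0]], "claw": 130}}

```text
clock: 22.65
tool_pos: [0.4527, 0.0615, 0.1753]
orientation: [3.128, -0.279, -0.005]
wrist_force: [0.4, -0.1, -0.1]
grip_width: 0.0447
finger_force: 0.0
```

>>> {"name": "jog_arm", "arguments": {"slide": [[0, 0, 0], [0, 0, 5], [0, 0, 25], [0, 0, 45], [0, 0, 50]], "rot": [[0, 0, 0], [0, 0, 0], [0, 0, 0], [0, 0, 0], [0, 0, 0]]}}

```text
clock: 23.28
tool_pos: [0.4561, 0.061, 0.1254]
orientation: [3.128, -0.283, -0.003]
wrist_force: [0.6, -0.3, -0.5]
grip_width: 0.0451
finger_force: 0.0
```

Run:
```python
from h import *
x,y,a=.6283,.0301,-.1815; c,s=np.cos(a),np.sin(a)
manip.capture("side");manip.capture("side")
st=manip.state();print(st["tool_pos"],st["wrist_force"])
goal(x+c*-.174,y+s*-.174,.1073,a,st)
p,d=manip.capture("side")
cv2.imwrite("pics/k.png",cv2.resize(p[180:290,260:380],None,fx=5,fy=5,interpolation=cv2.INTER_CUBIC)[:,:,::-1])
```

```text
[0.4563658  0.06119348 0.12618171] [0.31110083 0.37677246 0.03144551]
slide [ 0.7 -0.5 18.9] rot [0.02 0.05 0.09] clock 23.375
```

View pics/k.png

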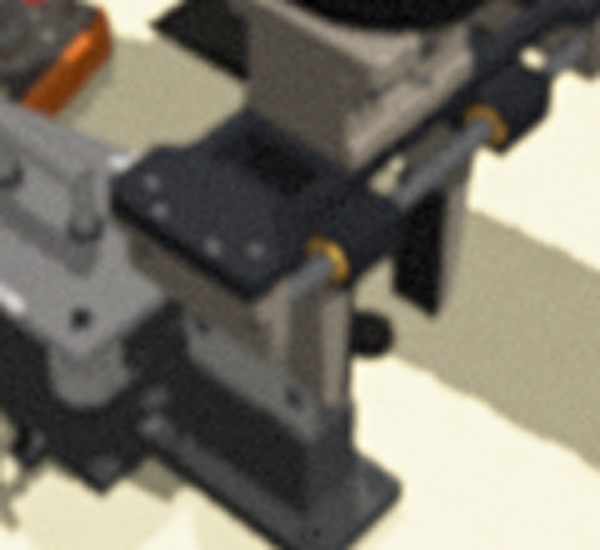

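>>> {"name": "jog_arm", "arguments": {"slide": [[0.5, 0, 8], [0.7, 0, 16], [0.7, 0, 19], [0.7, 0, 19], [0.7, 0, 19]], "rot": [[0, 0, 0], [0, 0, 0], [0, 0, 0], [0, 0, 0], [0, 0, 0]]}}

```text
clock: 24.05
tool_pos: [0.4568, 0.0612, 0.1077]
orientation: [-3.129, 0.282, -0.0]
wrist_force: [-0.3, -0.4, -0.4]
grip_width: 0.045
finger_force: 0.0
```

>>> {"name": "jog_arm", "arguments": {"slide": [[0, 0, 0], [0, 0, 0], [0, 0, 0], [0, 0, 0], [0, 0, 0]], "rot": [[0, 0, 0], [0, 0, 0], [0, 0, 0], [0, 0, 0], [0, 0, 0]], "claw": 255, "grip_force": 15}}

```text
clock: 24.68
tool_pos: [0.4564, 0.0603, 0.1075]
orientation: [3.128, -0.283, -0.001]
wrist_force: [-2.2, -5.0, 0.9]
grip_width: 0.0178
finger_force: 15.0
```

Run:
```python
from h import *
x,y,a=.6283,.0301,-.1815; c,s=np.cos(a),np.sin(a)
for i in range(4): manip.capture("side")
st=manip.state();print(st["tool_pos"],st["wrist_force"],st["grip_width"],st["finger_force"])
goal(x+c*-.174,y+s*-.174,.1073,a,st)
```

```text
[0.45638551 0.06035817 0.10746301] [-1.01034924 -5.00092265  1.45217435] 0.017698067251914296 15.000181496143341
slide [ 0.6 -1.3  0.2] rot [0.06 0.04 0.07] clock 24.875
```

Run:
```python
import numpy as np
from scipy.interpolate import CubicSpline
A=np.array([(-174,126),(-161,144),(-138,160),(-107,169),(-88,168),(-58,156),(-53,153)],float)
from scipy.optimize import least_squares
r=least_squares(lambda p:np.hypot(*(A-p[:2]).T)-p[2],(-110,100,70));print(r.x,r.fun.round(1))
s=np.r_[0,np.cumsum(np.hypot(*np.diff(A,axis=0).T))];f=CubicSpline(s,A-A[0]);print(s[-1]);print(f(np.linspace(0,s[-1],16)).round(1).tolist())
```

```text
[-101.78791668   86.80481595   82.14101415] [ 0.   0.2 -0.5  0.2  0.2 -0.3  0.1]
139.66971787464902
[[0.0, 0.0], [4.7, 8.2], [10.5, 15.4], [17.2, 21.9], [24.7, 27.5], [32.7, 32.3], [41.2, 36.4], [50.0, 39.6], [59.1, 41.9], [68.3, 43.1], [77.6, 43.1], [86.9, 41.8], [95.9, 39.4], [104.6, 35.9], [113.0, 31.7], [121.0, 27.0]]
```

>>> {"name": "jog_arm", "arguments": {"slide": [[4.7, 1, -8.2], [10.5, 1.5, -15.4], [17.2, 1.5, -21.9], [24.7, 1.5, -27.5], [32.7, 1.5, -32.3]], "rot": [[0, 0, 0], [0, 0, 0], [0, 0, 0], [0, 0, 0], [0, 0, 0]]}}

```text
clock: 25.5
tool_pos: [0.4889, 0.0541, 0.1405]
orientation: [-3.129, 0.281, 0.001]
wrist_force: [-2.8, -2.2, 1.5]
grip_width: 0.0175
finger_force: 15.0
```

```bash
cat > k.py <<'E'
from h import *
x,y,a=.6283,.0301,-.1815; c,s=np.cos(a),np.sin(a)
F=[]
for i in range(3): manip.capture("side"); st=manip.state(); F.append(R.from_rotvec(st["orientation"]).as_matrix().T@st["wrist_force"])
q=np.array([[c,s],[-s,c]])@(st["tool_pos"][:2]-[x,y])*1000; z=st["tool_pos"][2]*1000+18.7
print("grasp base xz",q.round(1),z.round(1),"ang",np.degrees(np.arctan2(z-86.8,q[0]+101.8)).round(1),"r",np.hypot(z-86.8,q[0]+101.8).round(1),"F tool",np.mean(F,0).round(1),st["grip_width"],st["clock"])
E
python3 k.py
```

```text
grasp base xz [-140.7   -1.5] 159.5 ang 118.2 r 82.4 F tool [-2.1  2.4 -6.2] 0.017354468413988387 25.65
```

>>> {"name": "jog_arm", "arguments": {"slide": [[8.5, 0.5, -4.3], [17.3, 0.8, -7.7], [26.4, 0.8, -10.1], [35.6, 0.8, -11.3], [44.9, 0.8, -11.3]], "rot": [[0, 0, 0], [0, 0, 0], [0, 0, 0], [0, 0, 0], [0, 0, 0]]}}

```text
clock: 26.28
tool_pos: [0.5333, 0.0455, 0.1511]
orientation: [-3.128, 0.281, 0.0]
wrist_force: [0.2, 2.1, -3.5]
grip_width: 0.0174
finger_force: 15.0
```

```bash
python3 k.py
```

```text
grasp base xz [-96.3  -2. ] 169.7 ang 86.2 r 83.1 F tool [ 0.7 -2.3  1.6] 0.017423972402435085 26.425
```

>>> {"name": "jog_arm", "arguments": {"slide": [[7, -0.4, 0.8], [14, -0.5, 2.4], [20, -0.5, 4.4], [26, -0.5, 6.8], [31, -0.5, 9.1]], "rot": [[0, 0, 0], [0, 0, 0], [0, 0, 0], [0, 0, 0], [0, 0, 0]]}}

```text
clock: 27.05
tool_pos: [0.5646, 0.0399, 0.1426]
orientation: [-3.129, 0.282, -0.003]
wrist_force: [1.1, 1.0, 5.0]
grip_width: 0.0173
finger_force: 15.0
```

```bash
python3 k.py
```

```text
grasp base xz [-64.6  -1.8] 161.2 ang 63.4 r 83.2 F tool [ 1.1 -1.6 -5.6] 0.017505082833699937 27.2
```

>>> {"name": "jog_arm", "arguments": {"slide": [[3, 0, 1.8], [6, 0, 3.8], [9, 0, 6], [12, 0, 8.5], [12, 0, 8.5]], "rot": [[0, 0, 0], [0, 0, 0], [0, 0, 0], [0, 0, 0], [0, 0, 0]]}}

```text
clock: 27.82
tool_pos: [0.5765, 0.0378, 0.1343]
orientation: [-3.129, 0.282, -0.005]
wrist_force: [3.2, 1.7, 5.3]
grip_width: 0.0175
finger_force: 15.0
```

```bash
python3 k.py
```

```text
grasp base xz [-52.4  -1.8] 153.1 ang 53.3 r 82.7 F tool [ 2.9 -1.7 -6. ] 0.017374911698438144 27.975
```

>>> {"name": "jog_arm", "arguments": {"slide": [[0.5, 0, 0.7], [1, 0, 1.4], [1.5, 0, 2], [1.5, 0, 2], [1.5, 0, 2]], "rot": [[0, 0, 0], [0, 0, 0], [0, 0, 0], [0, 0, 0], [0, 0, 0]]}}

```text
clock: 28.6
tool_pos: [0.5778, 0.0376, 0.1329]
orientation: [-3.129, 0.282, -0.005]
wrist_force: [1.1, 1.0, 9.2]
grip_width: 0.0175
finger_force: 15.0
```

```bash
python3 k.py
```

```text
grasp base xz [-51.   -1.8] 151.6 ang 51.9 r 82.4 F tool [ 1.  -0.9 -9.3] 0.017177224680060485 28.75
```

>>> {"name": "jog_arm", "arguments": {"slide": [[-0.5, 0, -0.8], [-0.5, 0, -0.8], [-0.5, 0, -0.8], [-0.5, 0, -0.8], [-0.5, 0, -0.8]], "rot": [[0, 0, 0], [0, 0, 0], [0, 0, 0], [0, 0, 0], [0, 0, 0]], "claw": 140}}

```text
clock: 29.38
tool_pos: [0.5759, 0.0376, 0.1322]
orientation: [3.129, -0.282, -0.001]
wrist_force: [-1.5, -0.4, -0.3]
grip_width: 0.0411
finger_force: 0.0
```

>>> {"name": "jog_arm", "arguments": {"slide": [[0, 0, -5], [0, 0, -25], [0, 0, -60], [-10, 0, -100], [-60, 0, -110]], "rot": [[0, 0, 0], [0, 0, 0], [0, 0, 0], [0, 0, 0], [0, 0, 0]]}}

```text
clock: 30.0
tool_pos: [0.5195, 0.0483, 0.2453]
orientation: [-3.127, 0.284, -0.01]
wrist_force: [-0.6, 1.1, -0.3]
grip_width: 0.0417
finger_force: 0.0
```

Run:
```python
from h import *
st=manip.state();print(st["clock"],st["tool_pos"],st["wrist_force"],st["grip_width"])
p,d=manip.capture("side")
cv2.imwrite("pics/f.png",cv2.resize(p[190:290,235:335],None,fx=6,fy=6,interpolation=cv2.INTER_CUBIC)[:,:,::-1])
r=manip.cut_out("clamp_knob","side")[0]; P,_=cloud("side",d,r["mask"])
x,y,a=.6283,.0301,-.1815; c,s=np.cos(a),np.sin(a)
P,_=cloud("side",d,np.ones(d.shape,bool)); q=(P[:,:2]-[x,y])@np.array([[c,-s],[s,c]])*1000
k=(P[:,2]>.1)&(P[:,2]<.17)&(q[:,0]>-110)&(q[:,0]<-35)&(abs(q[:,1])<20)
for z in(105,115,125,135,145,155): 
    j=k&(abs(P[:,2]*1000-z)<4); print(z,j.sum(),np.median(q[j],0).round(1) if j.sum() else '')
```

```text
30.0 [0.51951734 0.04834085 0.24531233] [-0.64136019  1.05265874 -0.29237418] 0.041709343048553456
105 87 [-92.8  -0.6]
115 35 [-84.1   3. ]
125 28 [-80.6   3.4]
135 45 [-74.9   2.1]
145 45 [-67.2   3.9]
155 43 [-60.5   3.8]
```

View pics/f.png

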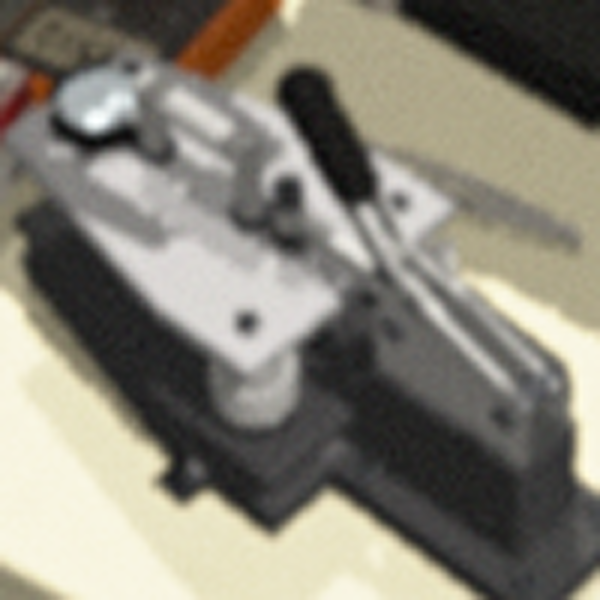

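```bash
python3 -c "
from rig import manip
print(manip.close_job())"
```

```text
the job is handed in; nothing more can be done
None
```

The job is handed in at about 30 s of the 67 s allowed. The plate was felt home on its three seats with estimated seat loads staying under 8 N. It was released with the clamp still open, then the toggle clamp was swung to its stop with its foot on the plate. Wrist forces and the last side picture support this, but the lock itself was not measured and no verdict came back.

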